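Set an eccentric strip guide with a slip gauge

ROBOT

A 7-joint arm with a two-finger parallel gripper is mounted at the origin on the work surface. World frame = base frame: x ahead of the robot, y to its left, z up, the work surface at z = 0. Lengths are in m, angles in rad, forces in N, time in s.
With the tool pointing down it reaches from about 0.4 to 0.875 m from the base axis. Payload 6.5 kg.
Tool frame: the origin (TCP) lies midway between the tips of the shut fingers; the grasp point (between the pads) lies 19 mm behind it; z points along the fingers, y is the line along which they close (so a half turn about z gives the same grasp; the last joint's range is limited). The gripper opens to 88 mm and grips with 3 to 60 N. Pads are 18 mm wide; open, the fingers measure 123 mm over their backs; the gripper's body (75 mm by 187 mm) begins 45 mm behind the grasp point.
Start: joints at [1.084, 0.536, -0.004, 1.538, 0.003, 1.067, -0.071], TCP at [0.266, -0.593, 0.239] pointing down, gripper open.
Joint ranges: [-2.7, 2.7], [-0.37, 2.16], [-1.27, 1.26], [0.24, 2.4], [-1.31, 4.45], [0.19, 1.91], [-2.76, 2.76]. Speed limits (rad/s): [2.39, 2.39, 3.14, 3.14, 3.14, 3.14, 3.14].

INTERFACE

Orientations are given as a rotation vector (axis times angle).
In Python, from station import arm gives the robot as it stands.
- The arm moves only by the tool jog_arm, called by a JSON object that holds its "method" and its "body". Schema: {"type":"object","properties":{"moves":{"type":"array","items":{"type":"object","properties":{"dx":{"type":"number"},"dy":{"type":"number"},"dz":{"type":"number"},"wx":{"type":"number"},"wy":{"type":"number"},"wz":{"type":"number"},"finger_gap":{"type":"number"}},"additionalProperties":false,"required":["finger_gap"]},"minItems":1,"maxItems":8},"only":{"type":"string"},"quiet":{"type":"boolean"},"lines":{"type":"string"}},"required":["moves"],"additionalProperties":false}. moves is a list of rows, 1 to 8 of them, each an object with the fields dx, dy, dz (the shift in shares of the most that a row can go, 1 being 50 mm), wx, wy, wz (a rotation vector in a scale on which 1.0 is 2 rad), finger_gap (the finger opening in m); a field left out counts as zero (the opening has to be given); each row shifts and turns the commanded pose from where the row before left it, along the tool's axes as they then stand; what a row does not reach is not made up. A row lasts 1/10 s, in which the tool goes at most 0.05 m and 0.15 rad, less where a joint would pass 70% of its speed; a pose out of reach is approached as far as the arm can. The fingers move at their own pace and stop on an object; the grip force is fixed at half the most. Time passes only in rows, so rows that do not move let the fingers close. The tool returns the time, the measured TCP pose, the force, the opening and the grip force at its end. only (a regular expression) keeps the lines of the reply that match it, lines (a string "A,B") keeps lines A to B, and quiet returns only ok. Shift and turn numbers lie between -1 and 1, and a call with a number outside is refused. Input that does not fit is refused with a message, and nothing moves.
- arm.state(): the state, without advancing time (a new reading comes with each control period).
- arm.grab_frame(name): name is "scene" or "top"; returns the picture (480x640x3 uint8, blue, green, red); there is no depth.
- arm.camera_info(name): a dict with "fx", "fy", "cx", "cy" (pixels), "k1" (the pictures are not rectified: a ray, as slopes to the right and down, at radius r is drawn at 1 + k1 r^2 times it, then the intrinsics apply), "R" (3x3) and "t" (3): a world point X has camera coordinates R X + t. Camera axes: x right, y down, z forward; pixel columns grow to the right and rows downward; lengths in m; the calibration is good to about 2 mm. A picture is of the moment at which its call begins. camera_info takes no time and is no camera call.
- arm.finish_job(): hands the job in; it is judged then, once.
The state is a dict: "clock": time; "q": joint angles; "dq": joint speeds; "effort": joint torques, N m; "tool_pos": TCP position; "tool_rot": TCP orientation; "force": force on the tool from outside, world axes, zero at the start; "ft_torque": the same for the moment, N m; "grip_width": finger opening in m; "grip_force": force on a finger pad.
Only numpy, scipy, OpenCV 4.12 (cv2) and the standard library are available. Lean on these libraries where they do the work, as an engineer would, in place of code of your own. Each camera call takes 0.05 s, during which the arm holds its last target. There are 200 camera calls.

TASK

First turn the handle bar of the eccentric disc on the strip guide until the gap between disc and fence lets the middle gauge slide through freely but would still stop the thickest one. Then take the middle gauge from the tray, stand it on the guide's wooden bed against the fence at the end nearest the tray, and slide it along the fence through the gap until it is wholly past the disc. Let go of it standing there on the bed, and leave the other two gauges in their places.

Things in the scene. Friction and masses are not known exactly. Their poses are not given: they have to be found in the camera images.
- guide: Strip guide fixed to the bench: wooden bed, steel fence, eccentric disc. Origin on the disc's pivot at bench height; z up; y along the fence, + towards the end nearest the tray. Bed top z 12 mm, x -65 to 100, y -115 to 135. Fence along the whole bed, inner face x = +64, 16 thick, top z 34. Disc 72 mm across, z 13 to 32. Handle bar 64 long, 12 thick, z 34 to 62, its middle on the pivot.
- eccentric (a joint): Turn of disc and bar, rad, counter-clockwise from above, 0 to 2.6; starts at 0.1 to 0.7. The disc's centre is 20 mm off the pivot, in line with the bar. At 0 the bar is square to the fence, the gap 8 mm; at 1.57 the bar is parallel to it, disc centre at guide y +20, gap 28. Gap in mm = 28 - 20 cos(value). Stiff (0.25 N m), stays where left.
- gauge_middle: The middle gauge, loose, upright in the tray: brass foot 20 mm wide (x), 40 long (y), 22 high; on its middle a stem 12 (x) by 20 (y) mm, up to 60 mm height. Origin: centre of the underside, z up. 0.14 to 0.28 kg. It goes through the gap with its long side y along the fence.
- gauge_thin: The thinnest gauge, loose, upright in the tray: same form and material, but foot and stem only 10 mm wide. Origin: centre of the underside. To be left alone.
- gauge_thick: The thickest gauge, loose, upright in the tray: same form and material, but the foot 36 mm wide. Origin: centre of the underside. To be left alone.
- tray: Shallow red tray fixed on the bench to the robot's left (+y) of the guide, 150 (x) by 250 (y) mm, floor 4 mm thick, rim 14 mm high. Origin: centre of the underside. The three gauges stand in it in a row along its y, about 78 mm apart, in any order.

How it is judged:
On the way, in this order (a step that is already met when the one before it is completed fails the run):
1. the disc is turned so that the gap is 22 to 34 mm (value of joint eccentric between 1.27 and 1.87 rad), for 0.2 s.
2. the middle gauge is on the bed by the fence at the end nearest the tray, short of the gap (y of gauge_middle in the frame of guide between 0.055 and 0.155 m and x of gauge_middle in the frame of guide between 0.03 and 0.064 m and z of gauge_middle in the frame of guide below 0.022 m), for 0.1 s.
3. the middle gauge is in the gap between disc and fence, down by the bed (y of gauge_middle in the frame of guide between 0 and 0.04 m and x of gauge_middle in the frame of guide between 0.035 and 0.064 m and z of gauge_middle in the frame of guide below 0.022 m), for 0.04 s.
At the end, for the whole second after the job is handed in: The disc still stands with a gap of 22 to 34 mm (turned to 1.27 to 1.87 rad), and the middle gauge stands upright (within 10 degrees) and still on the bed, past the disc at the end away from the tray: its centre 32 to 125 mm beyond the pivot along the fence and on the fence's side of the pivot (all of step 1 and y of gauge_middle in the frame of guide between -0.125 and -0.032 m and x of gauge_middle in the frame of guide between 0 and 0.07 m and z of gauge_middle in the frame of guide between 0.006 and 0.018 m and angle between gauge_middle's own z axis and vertical below 0.17 rad and linear speed of gauge_middle below 0.03 m/s); the robot touches nothing.
It fails at once if one of the other two gauges is shifted more than 30 mm (distance of any of gauge_thin, gauge_thick from where it was at the start of the episode above 0.03 m).
It fails at once if one of the other two gauges is knocked over (angle between any of gauge_thin, gauge_thick's own z axis and vertical above 0.5 rad).
It also fails if it takes over 58 s, if anything falls off the work surface, if the arm or the gripper's body presses on something with over 40 N, if the wrist force passes 120 N, or if a joint passes its speed limit or range.

## Working session

There is one attempt and no reset: what is moved stays moved. The work goes in short steps, Python scripts to look and compute and a tool call to move; the robot and the scene stay as the last step left them, time stands still between calls to the robot, and variables do not carry over. Pictures are saved under pics/ and viewed, at most 10 in all, crops included, and the job is handed in when it is done.

```bash
ls; mkdir -p pics
```

Run:
```python
from station import arm
import cv2
s=arm.state();print(s['clock'],s['tool_pos'],s['tool_rot'],s['grip_width'])
for n in("scene","top"):
    c=arm.camera_info(n);print(n,c)
    cv2.imwrite(f"pics/{n}0.png",arm.grab_frame(n))
```

```text
pics
station.py
0.0 [ 0.26525461 -0.59276044  0.23784944] [-3.07070246e+00 -6.55929748e-01  7.78378971e-04] 0.08796526317817191
scene {'fx': 474.591550043616, 'fy': 474.591550043616, 'cx': 313.0604798901703, 'cy': 227.53014111369606, 'k1': 0.0017691720468987929, 'R': array([[ 0.42398494,  0.90566348,  0.00322945],
       [ 0.6625712 , -0.30774671, -0.68285531],
       [-0.61744326,  0.29166011, -0.73054651]]), 't': array([-0.28165834, -0.30850784,  1.03750153])}
top {'fx': 509.6085893695924, 'fy': 509.6085893695924, 'cx': 325.84537898282167, 'cy': 248.08654798572692, 'k1': -0.14150047343146857, 'R': array([[-0.01672188, -0.99985897, -0.0015568 ],
       [-0.97844686,  0.01668425, -0.20582365],
       [ 0.2058206 , -0.00191851, -0.97858786]]), 't': array([0.09802713, 0.50578312, 0.78935611])}
```

View pics/scene0.png

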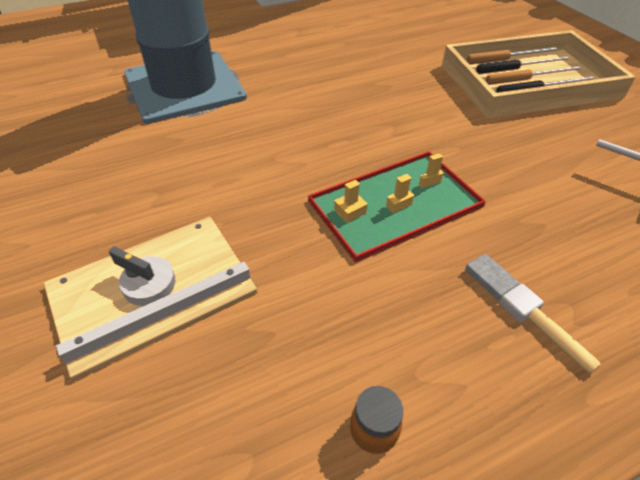

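View pics/top0.png

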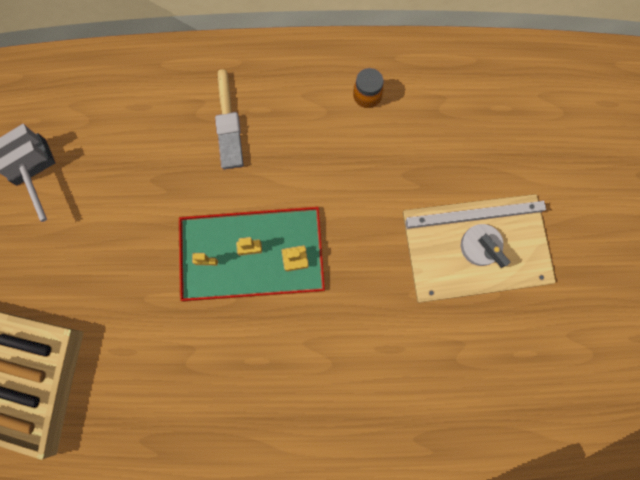

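The scene view shows the guide at left, with its bar at about (132,263), and the three brass gauges in the tray at (350,202), (401,193) and (432,172). The top view shows the gauges as thin (204,259), middle (248,246) and thick (295,258). The bar is at (494,250) and the fence runs from (407,221) to (545,207).

Create h.py:
```python
import numpy as np, cv2
from station import arm
C={n:arm.camera_info(n) for n in("scene","top")}
def ray(n,p):
    c=C[n];K=np.array([[c['fx'],0,c['cx']],[0,c['fy'],c['cy']],[0,0,1]])
    u=cv2.undistortPoints(np.array([[p]],float),K,np.array([c['k1'],0,0,0.]))[0,0]
    # (k1 r^2 forward model, same as OpenCV)
    R=c['R'];o=-R.T@c['t'];d=R.T@np.array([u[0],u[1],1]);return o,d/np.linalg.norm(d)
def plane(n,p,z):
    o,d=ray(n,p);return o+d*(z-o[2])/d[2]
def tri(ps,pt):
    A=[];b=[]
    for n,p in(("scene",ps),("top",pt)):
        o,d=ray(n,p);M=np.eye(3)-np.outer(d,d);A.append(M);b.append(M@o)
    X=np.linalg.solve(sum(A),sum(b));return X,[np.linalg.norm(a@X-c) for a,c in zip(A,b)]
def proj(n,X):
    c=C[n];x=c['R']@np.asarray(X,float)+c['t'];s=x[:2]/x[2];s=s*(1+c['k1']*(s@s));return s*[c['fx'],c['fy']]+[c['cx'],c['cy']]
```

Run:
```python
import cv2,numpy as np
s=cv2.imread('pics/scene0.png');t=cv2.imread('pics/top0.png')
def crop(im,x,y,w,h,k):return cv2.resize(im[y:y+h,x:x+w],None,fx=k,fy=k,interpolation=cv2.INTER_CUBIC)
a=np.hstack([crop(t,180,225,160,60,5)]);b=crop(s,320,145,160,60+20,5)
cv2.imwrite('pics/c1.png',np.vstack([a,crop(s,315,150,160,60+0,5)]))
a=crop(t,400,190,160,115,5);cv2.imwrite('pics/c2.png',a)
```

```text
(no output)
```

View pics/c1.png

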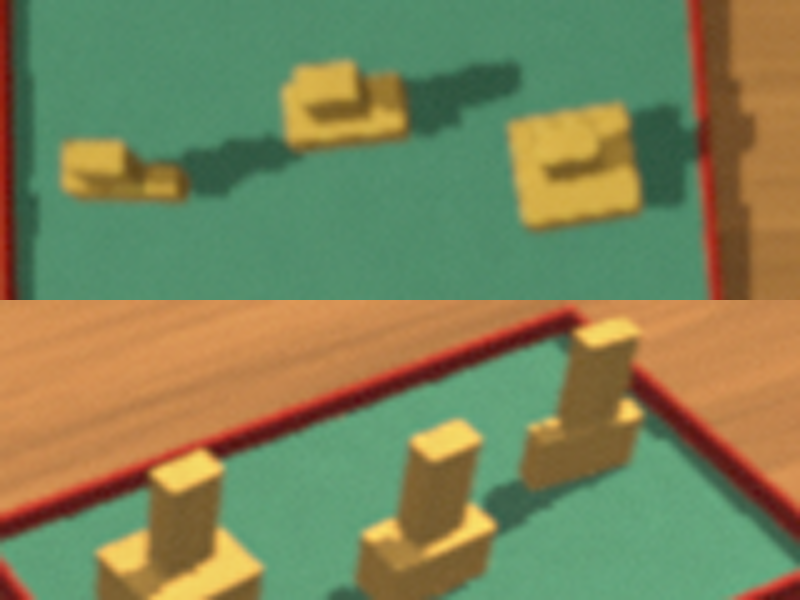

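View pics/c2.png

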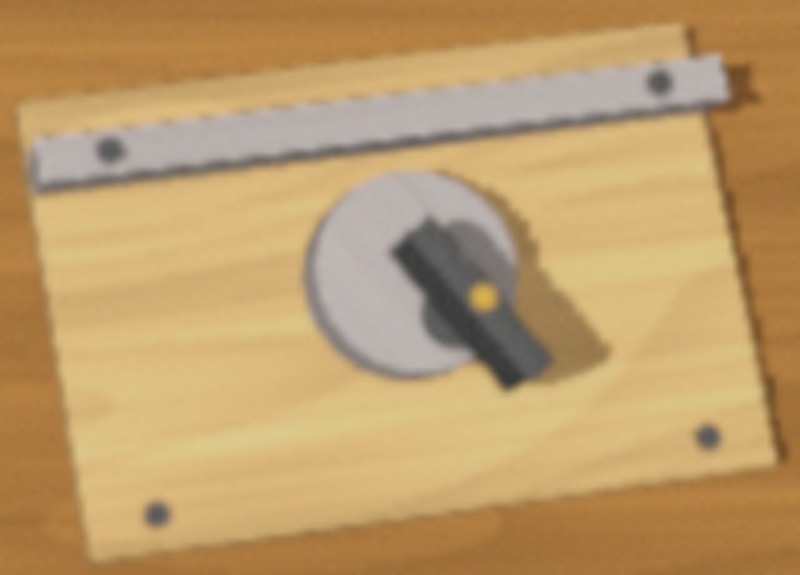

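The top crop shows the middle gauge's stem top centred at (245.5,241.5). The guide crop shows the pivot dot at (496.7,249.3), the bar leaning away from the disc's centre, and a straight fence. Next I'll measure these with masks and rays.

Run:
```python
from h import *
from scipy.spatial.transform import Rotation as Ro
s=cv2.imread('pics/scene0.png');t=cv2.imread('pics/top0.png')
def dot(im,x,y,w,h):
    hsv=cv2.cvtColor(im[y:y+h,x:x+w],cv2.COLOR_BGR2HSV).astype(int);m=((hsv[...,0]<35)&(hsv[...,0]>15)&(hsv[...,1]>110)&(hsv[...,2]>120)).astype(np.uint8)
    M=cv2.moments(m,True);return np.array([M['m10']/M['m00']+x,M['m01']/M['m00']+y]),M['m00']
dt,nt=dot(t,492,244,10,10);ds,ns=dot(s,123,252,10,10);print('dot',dt,nt,ds,ns)
P,e=tri(ds,dt);print('pivot top',P,e)
c=lambda x,y,ox,oy:np.array([ox+(x+.5)/5-.5,oy+(y+.5)/5-.5])
# bed outline fit (top)
cs=[plane('top',c(x,y,400,190),.012)[:2] for x,y in((17,103),(690,22),(778,463),(92,560))]
# mean fence/bed direction, guide +y = left in picture
d=[cs[0]-cs[1],cs[3]-cs[2]];print('lens',[np.linalg.norm(v) for v in d],np.linalg.norm(cs[0]-cs[3]),'yaw of +y',[np.arctan2(v[1],v[0]) for v in d])
print('bed centre',np.mean(cs,0))
F=[plane('top',c(x,y,400,190),.034)[:2] for x,y in((37,183),(730,98),(722,55),(33,140))]
f=F[0]-F[1];print('fence len',np.linalg.norm(f),np.arctan2(f[1],f[0]))
th=np.arctan2(f[1],f[0])-np.pi/2
Rg=np.array([[np.cos(th),-np.sin(th)],[np.sin(th),np.cos(th)]]);print('guide yaw',th)
print('in guide frame: bed',[(Rg.T@(q-P[:2])*1e3).round(1) for q in cs],'fence',[(Rg.T@(q-P[:2])*1e3).round(1) for q in F])
print('from bed centre pivot',np.mean(cs,0)-Rg@[.0175,.010])
dc=plane('top',c(412,273,400,190),.032)[:2];g=Rg.T@(dc-P[:2]);print('disc ctr',g*1e3,'val',np.arctan2(g[1],g[0]))
b=plane('top',c(430,217,400,190),.062)[:2]-plane('top',c(552,360,400,190),.062)[:2];b=Rg.T@b;print('bar',np.linalg.norm(b),np.arctan2(b[1],b[0]))
# gauge
S,e=tri(c(447,440,315,90),c(328,83,180,225));print('wait')
S,e=tri(c(447,140,315,150),c(328,83,180,225));print('stem top',S,e)
G=[plane('top',c(x,y,180,225),.026)[:2] for x,y in((290,150),(410,133))];g=G[0]-G[1];print('foot len',np.linalg.norm(g),'yaw+y',np.arctan2(g[1],g[0])-np.pi/2)
st=[plane('top',c(x,y,180,225),.064)[:2] for x,y in((297,65),(355,60),(360,98),(303,107))];print('stem',st,np.mean(st,0))
# foot top corners near edge triangulated as height check
print('foot corner',tri(c(497,522-300,315,150),c(283,88,180,225)))
q=arm.state();R=Ro.from_rotvec(q['tool_rot']).as_matrix();print(R.round(3),q['tool_pos'])
```

```text
dot [496.09090909 249.09090909] 22.0 [128.         255.44117647] 34.0
pivot top [ 0.49838311 -0.19216551  0.06443372] [np.float64(0.00010207826202476179), np.float64(0.00010207826202484672)]
lens [np.float64(0.25179929641974264), np.float64(0.24910369476638544)] 0.16311930092778573 yaw of +y [np.float64(1.6824956163933724), np.float64(1.6820051790284927)]
bed centre [ 0.51492386 -0.18167235]
fence len 0.25162479267150106 1.681149242703477
guide yaw 0.11035291590858054
in guide frame: bed [array([ 99. , 133.9]), array([  99.4, -117.9]), array([ -63.9, -115.3]), array([-64.1, 133.8])] fence [array([ 64.2, 135.8]), array([  64.2, -115.8]), array([  80.1, -116.4]), array([ 79.4, 134.8])]
from bed centre pivot [ 0.4986316  -0.19353878]
disc ctr [16.92779227 11.25901509] val 0.5869311475046407
bar 0.06198528856715448 0.5431309714863461
wait
stem top [0.51905715 0.22224286 0.06466652] [np.float64(0.0008399473424876322), np.float64(0.0008399473424876619)]
foot len 0.04152182134968675 yaw+y 0.12654663029993896
stem [array([0.52503817, 0.23196657]), array([0.52637883, 0.2127882 ]), array([0.51356371, 0.21095627]), array([0.51087193, 0.22971441])] [0.51896316 0.22135636]
foot corner (array([0.52584992, 0.24344503, 0.0276067 ]), [np.float64(0.0005357734983121956), np.float64(0.0005357734983122537)])
[[ 0.913  0.409 -0.001]
 [ 0.409 -0.913  0.001]
 [-0.    -0.001 -1.   ]] [ 0.2653015  -0.59282116  0.2379432 ]
```

Both measurements agree: pivot at (0.4985, -0.193), guide yaw 0.11, disc value about 0.56, and middle gauge at (0.519, 0.222) with yaw 0.12. Moving over the bar.

The manual's scale: shifts go in shares of 50 mm and turns go in shares of 2 rad. Converting my numbers, 0.037 m is 0.74, -0.0265 m is -0.53.

{"method": "jog_arm", "body": {"moves": [{"dx": 0.74, "dy": -0.53, "finger_gap": 0.088}, {"dx": 0.74, "dy": -0.53, "finger_gap": 0.088}, {"dx": 0.74, "dy": -0.53, "finger_gap": 0.088}, {"dx": 0.74, "dy": -0.53, "finger_gap": 0.088}, {"dx": 0.74, "dy": -0.53, "finger_gap": 0.088}, {"dx": 0.74, "dy": -0.53, "finger_gap": 0.088}, {"dx": 0.74, "dy": -0.53, "finger_gap": 0.088}, {"dx": 0.74, "dy": -0.53, "finger_gap": 0.088}]}}

```text
clock: 0.9
tool_pos: [0.4495, -0.2771, 0.2386]
tool_rot: [-3.072, -0.656, 0.001]
force: [1.2, 0.7, 0.0]
grip_width: 0.088
grip_force: 0.0
```

{"method": "jog_arm", "body": {"moves": [{"dx": 0.8, "dy": -0.58, "finger_gap": 0.088}, {"dx": 0.8, "dy": -0.572, "finger_gap": 0.088}, {"wz": -0.0625, "finger_gap": 0.05}, {"wz": -0.0625, "finger_gap": 0.05}, {"finger_gap": 0.05}, {"finger_gap": 0.05}]}}

```text
clock: 1.5
tool_pos: [0.4982, -0.1939, 0.2385]
tool_rot: [-2.968, -1.028, 0.001]
force: [-0.4, -0.5, 0.1]
grip_width: 0.0581
grip_force: 0.0
```

Add to h.py:
```python
from scipy.spatial.transform import Rotation as Ro
def to(x,y,z,yaw):
    s=arm.state();R=Ro.from_rotvec(s['tool_rot']).as_matrix();a=np.arctan2(R[1,0],R[0,0])
    print('t',s['clock'],'pos',np.round(s['tool_pos'],4),'yaw',a.round(3),'f',np.round(s['force'],1),'w',s['grip_width'].__round__(4),'gf',round(float(s['grip_force']),1),'q7',np.round(s['q'][6],2))
    print('tool delta',(R.T@(np.array([x,y,z])-s['tool_pos'])).round(4),'rz',round(a-yaw,3),'tilt',np.arccos(-R[2,2]).round(4))
```

```bash
python3 -c "
from h import *
to(.4985,-.193,.04,.67)"
```

```text
t 1.5 pos [ 0.4982 -0.1939  0.2385] yaw 0.667 f [-0.4 -0.5  0.1] w 0.0581 gf 0.0 q7 -0.7
tool delta [ 0.0008 -0.0005  0.1985] rz -0.003 tilt 0.0005
```

Converted, 0.045 m is 0.9, 0.04 m is 0.8.

{"method": "jog_arm", "body": {"moves": [{"dz": 0.9, "finger_gap": 0.05}, {"dz": 0.9, "finger_gap": 0.05}, {"dz": 0.9, "finger_gap": 0.05}, {"dz": 0.8, "finger_gap": 0.05}, {"dz": 0.44, "finger_gap": 0.05}, {"finger_gap": 0.05}]}}

```text
clock: 2.1
tool_pos: [0.4959, -0.1932, 0.0388]
tool_rot: [-2.965, -1.029, 0.008]
force: [0.0, 0.0, 0.2]
grip_width: 0.05
grip_force: 0.0
```

{"method": "jog_arm", "body": {"moves": [{"finger_gap": 0}, {"finger_gap": 0}, {"finger_gap": 0}, {"finger_gap": 0}, {"finger_gap": 0}, {"finger_gap": 0}]}}

```text
clock: 2.7
tool_pos: [0.4982, -0.1929, 0.0423]
tool_rot: [-2.966, -1.033, 0.001]
force: [-2.9, 2.6, 7.0]
grip_width: 0.0119
grip_force: 29.9
```

```bash
python3 -c "
from h import *
to(.4985,-.193,.04,1.68)
cv2.imwrite('pics/bar.png',cv2.resize(arm.grab_frame('scene')[180:380,20:300],None,fx=2.5,fy=2.5))"
```

```text
t 2.7 pos [ 0.4982 -0.1929  0.0423] yaw 0.67 f [-2.9  2.6  7. ] w 0.0119 gf 29.9 q7 -0.78
tool delta [0.0001 0.0003 0.0023] rz -1.01 tilt 0.0011
```

View pics/bar.png

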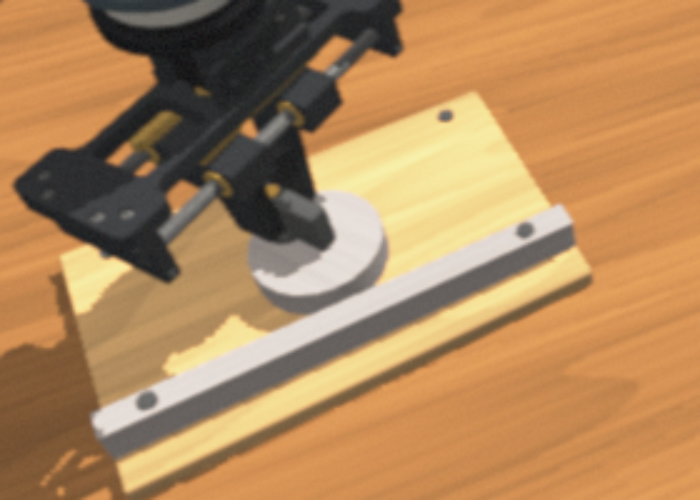

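The fingers hold the bar across its middle, with the brass dot just visible at crop (272,190). Turning it now.

Converted, -0.126 rad is -0.063.

{"method": "jog_arm", "body": {"moves": [{"wz": -0.063, "finger_gap": 0}, {"wz": -0.063, "finger_gap": 0}, {"wz": -0.063, "finger_gap": 0}, {"wz": -0.063, "finger_gap": 0}, {"wz": -0.063, "finger_gap": 0}, {"wz": -0.063, "finger_gap": 0}, {"wz": -0.063, "finger_gap": 0}, {"wz": -0.063, "finger_gap": 0}]}}

```text
clock: 3.55
tool_pos: [0.4989, -0.1932, 0.0424]
tool_rot: [2.093, 2.343, 0.001]
force: [0.0, 2.5, 3.8]
grip_width: 0.0121
grip_force: 29.9
```

{"method": "jog_arm", "body": {"moves": [{"finger_gap": 0}, {"finger_gap": 0}, {"finger_gap": 0}, {"finger_gap": 0}]}}

```text
clock: 3.95
tool_pos: [0.4989, -0.1932, 0.0424]
tool_rot: [2.098, 2.338, 0.001]
force: [-1.2, 1.8, 4.7]
grip_width: 0.0117
grip_force: 30.0
```

```bash
python3 -c "
from h import *
to(.4985,-.193,.04,1.68)"
```

```text
t 3.95 pos [ 0.4989 -0.1932  0.0424] yaw 1.679 f [-1.2  1.8  4.7] w 0.0117 gf 30.0 q7 0.0
tool delta [ 0.0002 -0.0004  0.0024] rz -0.001 tilt 0.0005
```

Turned. Next: open, rise, check the disc, then travel to the gauge at (0.519, 0.222).

Converted, -0.045 m is -0.9, -0.03 m is -0.6.

{"method": "jog_arm", "body": {"moves": [{"finger_gap": 0.05}, {"finger_gap": 0.05}, {"finger_gap": 0.05}, {"dz": -0.6, "finger_gap": 0.05}, {"dz": -0.9, "finger_gap": 0.05}, {"dz": -0.9, "finger_gap": 0.05}, {"finger_gap": 0.05}]}}

```text
clock: 4.65
tool_pos: [0.5022, -0.1946, 0.1671]
tool_rot: [2.093, 2.331, 0.005]
force: [1.0, -0.6, -0.0]
grip_width: 0.0498
grip_force: 0.0
```

{"method": "jog_arm", "body": {"moves": [{"dx": 0.96, "finger_gap": 0.05}, {"dx": 0.96, "finger_gap": 0.05}, {"dx": 0.96, "finger_gap": 0.05}, {"dx": 0.96, "finger_gap": 0.05}, {"dx": 0.96, "finger_gap": 0.05}, {"dx": 0.96, "finger_gap": 0.05}, {"dx": 0.96, "finger_gap": 0.05}, {"finger_gap": 0.05}]}}

```text
clock: 5.45
tool_pos: [0.4608, 0.1481, 0.1619]
tool_rot: [-2.084, -2.347, -0.006]
force: [0.4, 0.4, -0.9]
grip_width: 0.0499
grip_force: 0.0
```

Run:
```python
from h import *
to(.519,.222,.04,1.69)
t=arm.grab_frame('top');cv2.imwrite('pics/top1.png',cv2.resize(t[180:310,390:560],None,fx=4,fy=4,interpolation=cv2.INTER_CUBIC))
```

```text
t 5.45 pos [0.4608 0.1481 0.1619] yaw 1.689 f [ 0.4  0.4 -0.9] w 0.0499 gf 0.0 q7 -0.59
tool delta [0.066  0.0664 0.1223] rz -0.001 tilt 0.0044
```

View pics/top1.png

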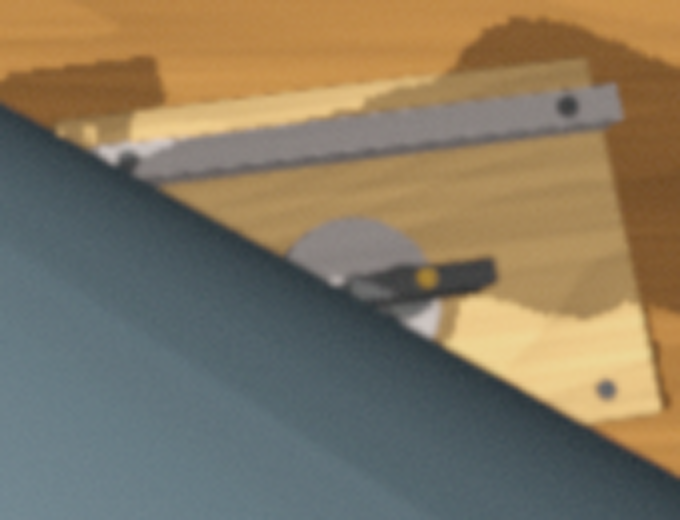

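The bar is now parallel to the fence; it crosses the dot at crop (428,278) and the gap is clear. Going over the gauge.

Converted, 0.033 m is 0.66.

{"method": "jog_arm", "body": {"moves": [{"dx": 0.66, "dy": 0.66, "finger_gap": 0.05}, {"dx": 0.66, "dy": 0.66, "finger_gap": 0.05}, {"finger_gap": 0.05}, {"finger_gap": 0.05}, {"finger_gap": 0.05}]}}

```text
clock: 6.0
tool_pos: [0.5204, 0.2109, 0.1609]
tool_rot: [2.1, 2.336, -0.004]
force: [-0.3, 0.0, -0.6]
grip_width: 0.05
grip_force: 0.0
```

Run:
```python
from h import *
to(.519,.222,.034,1.69)
```

```text
t 6.0 pos [0.5204 0.2109 0.1609] yaw 1.677 f [-0.3  0.  -0.6] w 0.05 gf 0.0 q7 -0.68
tool delta [0.0114 0.     0.1269] rz -0.013 tilt 0.0024
```

Converted, 0.04 m is 0.8, 0.03 m is 0.6, -0.013 rad is -0.0065.

{"method": "jog_arm", "body": {"moves": [{"dx": 0.22, "wz": -0.0065, "finger_gap": 0.05}, {"dz": 0.8, "finger_gap": 0.05}, {"dz": 0.6, "finger_gap": 0.05}, {"dz": 0.6, "finger_gap": 0.05}, {"dz": 0.4, "finger_gap": 0.05}, {"dz": 0.12, "finger_gap": 0.05}, {"finger_gap": 0.05}, {"finger_gap": 0.05}]}}

```text
clock: 6.8
tool_pos: [0.5202, 0.2245, 0.0368]
tool_rot: [2.083, 2.351, 0.002]
force: [-0.9, -0.3, 0.9]
grip_width: 0.0501
grip_force: 0.0
```

Run:
```python
from h import *
to(.519,.222,.034,1.69)
```

```text
t 6.8 pos [0.5202 0.2245 0.0368] yaw 1.692 f [-0.9 -0.3  0.9] w 0.0501 gf 0.0 q7 -0.8
tool delta [-0.0023 -0.0015  0.0028] rz 0.002 tilt 0.0015
```

Converted, -0.002 m is -0.04, -0.001 m is -0.02.

{"method": "jog_arm", "body": {"moves": [{"dx": -0.04, "dy": -0.02, "dz": 0.04, "finger_gap": 0.05}, {"finger_gap": 0}, {"finger_gap": 0}, {"finger_gap": 0}, {"finger_gap": 0}, {"finger_gap": 0}, {"finger_gap": 0}]}}

```text
clock: 7.5
tool_pos: [0.519, 0.222, 0.0337]
tool_rot: [2.083, 2.352, 0.0]
force: [0.1, 0.0, -0.4]
grip_width: 0.0121
grip_force: 29.9
```

{"method": "jog_arm", "body": {"moves": [{"dz": -0.2, "finger_gap": 0}, {"dz": -0.4, "finger_gap": 0}, {"dz": -0.6, "finger_gap": 0}, {"dz": -0.6, "finger_gap": 0}, {"finger_gap": 0}, {"finger_gap": 0}]}}

```text
clock: 8.1
tool_pos: [0.519, 0.2218, 0.1241]
tool_rot: [2.083, 2.351, 0.001]
force: [0.0, 0.2, -2.7]
grip_width: 0.0115
grip_force: 29.9
```

Run:
```python
from h import *
th=.111;P=np.array([.4985,-.193])
R=np.array([[np.cos(th),-np.sin(th)],[np.sin(th),np.cos(th)]])
for g in((.052,.105),(.053,.02),(.053,-.075)):print(g,P+R@g)
w=P+R@[.052,.105];to(w[0],w[1],.12,1.682)
s=arm.grab_frame('scene');cv2.imwrite('pics/g.png',cv2.resize(s[80:280,280:520],None,fx=2.5,fy=2.5))
```

```text
(0.052, 0.105) [ 0.5385489  -0.08288603]
(0.053, 0.02) [ 0.54895838 -0.16725216]
(0.053, -0.075) [ 0.55948174 -0.26166751]
t 8.1 pos [0.519  0.2218 0.1241] yaw 1.692 f [ 0.   0.2 -2.7] w 0.0115 gf 29.9 q7 -0.72
tool delta [-0.3048 -0.0173  0.0041] rz 0.01 tilt 0.0008
```

View pics/g.png

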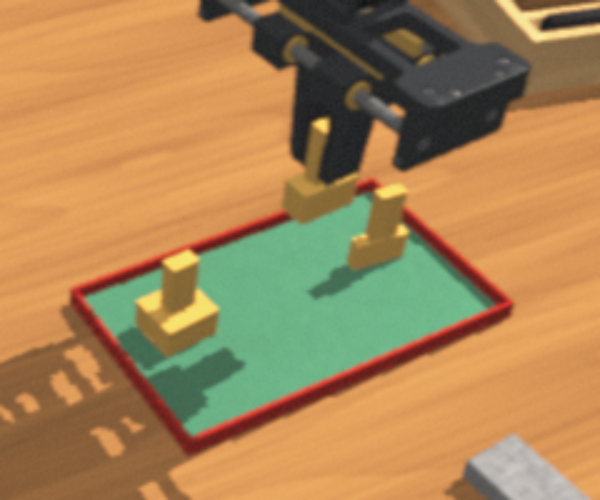

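The gauge is held upright at crop (320,190), and the other two are undisturbed at (177,305) and (380,230). Carrying it to the bed.

Converted, -0.043 m is -0.86, -0.0025 m is -0.05, 0.01 rad is 0.005.

{"method": "jog_arm", "body": {"moves": [{"dx": -0.86, "dy": -0.05, "wz": 0.005, "finger_gap": 0}, {"dx": -0.86, "dy": -0.05, "finger_gap": 0}, {"dx": -0.86, "dy": -0.05, "finger_gap": 0}, {"dx": -0.86, "dy": -0.05, "finger_gap": 0}, {"dx": -0.86, "dy": -0.05, "finger_gap": 0}, {"dx": -0.86, "dy": -0.05, "finger_gap": 0}, {"dx": -0.86, "dy": -0.05, "finger_gap": 0}, {"finger_gap": 0}]}}

```text
clock: 8.95
tool_pos: [0.5337, -0.0873, 0.1217]
tool_rot: [-2.106, -2.331, 0.009]
force: [0.6, 0.1, -2.6]
grip_width: 0.0119
grip_force: 29.9
```

{"method": "jog_arm", "body": {"moves": [{"finger_gap": 0}, {"finger_gap": 0}, {"finger_gap": 0}]}}

```text
clock: 9.25
tool_pos: [0.535, -0.0772, 0.1233]
tool_rot: [-2.091, -2.343, -0.0]
force: [0.8, 0.3, -2.0]
grip_width: 0.0119
grip_force: 29.9
```

Run:
```python
from h import *
to(.5385,-.083,.044,1.682)
```

```text
t 9.25 pos [ 0.535  -0.0772  0.1233] yaw 1.685 f [ 0.8  0.3 -2. ] w 0.0119 gf 29.9 q7 -0.18
tool delta [-0.0063  0.0029  0.0793] rz 0.003 tilt 0.0012
```

Converted, 0.025 m is 0.5, 0.02 m is 0.4, 0.003 rad is 0.0015.

{"method": "jog_arm", "body": {"moves": [{"dx": -0.12, "dy": 0.06, "wz": 0.0015, "finger_gap": 0}, {"dz": 0.5, "finger_gap": 0}, {"dz": 0.4, "finger_gap": 0}, {"dz": 0.3, "finger_gap": 0}, {"finger_gap": 0}, {"finger_gap": 0}]}}

```text
clock: 9.85
tool_pos: [0.5393, -0.0844, 0.0639]
tool_rot: [-2.098, -2.339, -0.0]
force: [0.7, -0.4, -2.3]
grip_width: 0.012
grip_force: 29.9
```

Run:
```python
from h import *
to(.5385,-.083,.0422,1.682)
s=arm.grab_frame('scene');cv2.imwrite('pics/b.png',cv2.resize(s[180:380,40:300],None,fx=3,fy=3))
```

```text
t 9.85 pos [ 0.5393 -0.0844  0.0639] yaw 1.679 f [ 0.7 -0.4 -2.3] w 0.012 gf 29.9 q7 -0.22
tool delta [ 0.0015 -0.0006  0.0217] rz -0.003 tilt 0.0002
```

View pics/b.png

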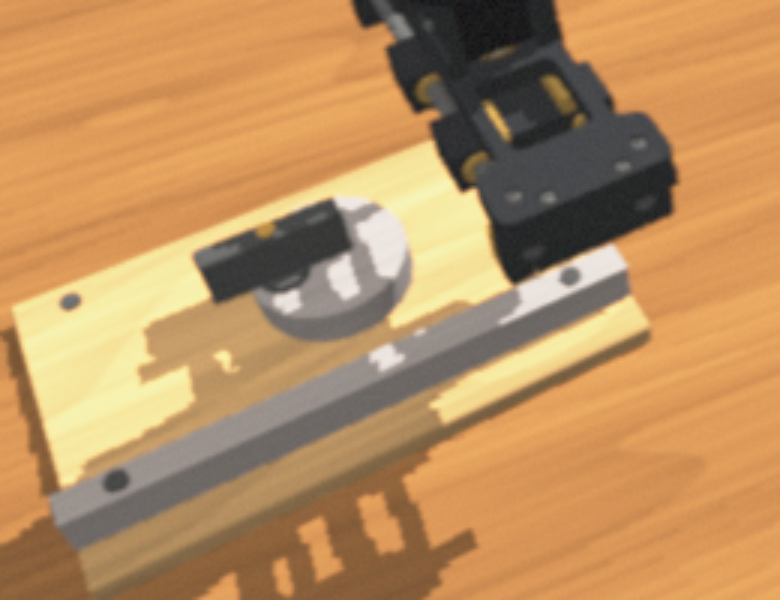

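The bar is parallel to the fence (crop 200-350, 245) and the gauge is hidden behind the gripper above the near end. Lowering it, using the force to detect contact.

Converted, 0.01 m is 0.2, 0.006 m is 0.12, -0.003 rad is -0.0015.

{"method": "jog_arm", "body": {"moves": [{"dx": 0.03, "dz": 0.2, "wz": -0.0015, "finger_gap": 0}, {"dz": 0.12, "finger_gap": 0}, {"dz": 0.06, "finger_gap": 0}, {"dz": 0.04, "finger_gap": 0}, {"finger_gap": 0}, {"finger_gap": 0}]}}

```text
clock: 10.5
tool_pos: [0.5389, -0.0832, 0.0428]
tool_rot: [2.095, 2.341, 0.0]
force: [0.0, 0.4, -3.0]
grip_width: 0.0118
grip_force: 29.9
```

Run:
```python
from h import *
to(.5385,-.083,.0422,1.682)
```

```text
t 10.5 pos [ 0.5389 -0.0832  0.0428] yaw 1.682 f [ 0.   0.4 -3. ] w 0.0118 gf 29.9 q7 -0.24
tool delta [ 0.0003 -0.0004  0.0006] rz -0.0 tilt 0.0003
```

Converted, -0.01 m is -0.2, 0.001 m is 0.02.

{"method": "jog_arm", "body": {"moves": [{"dz": 0.02, "finger_gap": 0}, {"finger_gap": 0}, {"dx": -0.2, "finger_gap": 0}, {"dx": -0.2, "finger_gap": 0}, {"dx": -0.2, "finger_gap": 0}, {"dx": -0.2, "finger_gap": 0}, {"finger_gap": 0}, {"finger_gap": 0}]}}

```text
clock: 11.3
tool_pos: [0.5432, -0.1235, 0.0417]
tool_rot: [2.096, 2.34, 0.0]
force: [0.1, -0.2, -1.1]
grip_width: 0.0115
grip_force: 29.9
```

Run:
```python
from h import *
w=np.array([.4985,-.193])
g=Ro.from_euler('z',-.111).apply(np.r_[arm.state()['tool_pos'][:2]-w,0]);print('guide',g)
to(.5595,-.2617,.042,1.682)
```

```text
guide [0.05216127 0.06414589 0.        ]
t 11.3 pos [ 0.5432 -0.1235  0.0417] yaw 1.681 f [ 0.1 -0.2 -1.1] w 0.0115 gf 29.9 q7 -0.17
tool delta [-0.1392  0.001  -0.0003] rz -0.001 tilt 0.0001
```

Converted, -0.01 m is -0.2.

{"method": "jog_arm", "body": {"moves": [{"dx": -0.2, "finger_gap": 0}, {"dx": -0.2, "finger_gap": 0}, {"dx": -0.2, "finger_gap": 0}, {"dx": -0.2, "finger_gap": 0}, {"dx": -0.2, "finger_gap": 0}, {"dx": -0.2, "finger_gap": 0}, {"dx": -0.2, "finger_gap": 0}]}}

```text
clock: 12.0
tool_pos: [0.5511, -0.1934, 0.0417]
tool_rot: [-2.095, -2.341, -0.0]
force: [0.2, 0.8, -0.4]
grip_width: 0.0118
grip_force: 29.9
```

{"method": "jog_arm", "body": {"moves": [{"dx": -0.2, "finger_gap": 0}, {"dx": -0.2, "finger_gap": 0}, {"dx": -0.2, "finger_gap": 0}, {"dx": -0.2, "finger_gap": 0}, {"dx": -0.2, "finger_gap": 0}, {"dx": -0.2, "finger_gap": 0}, {"dx": -0.2, "finger_gap": 0}, {"finger_gap": 0}]}}

```text
clock: 12.8
tool_pos: [0.5588, -0.2647, 0.0418]
tool_rot: [2.096, 2.338, -0.001]
force: [0.3, -1.8, 0.9]
grip_width: 0.0115
grip_force: 29.9
```

{"method": "jog_arm", "body": {"moves": [{"finger_gap": 0}, {"finger_gap": 0}]}}

```text
clock: 13.0
tool_pos: [0.5587, -0.2624, 0.0418]
tool_rot: [2.094, 2.341, -0.001]
force: [0.0, -1.0, 0.4]
grip_width: 0.0117
grip_force: 29.9
```

Run:
```python
from h import *
w=np.array([.4985,-.193])
g=Ro.from_euler('z',-.111).apply(np.r_[arm.state()['tool_pos'][:2]-w,0]);print('guide',g)
to(.5595,-.2617,.0415,1.682)
```

```text
guide [ 0.05213214 -0.07562402  0.        ]
t 13.0 pos [ 0.5587 -0.2624  0.0418] yaw 1.682 f [ 0.  -1.   0.4] w 0.0117 gf 29.9 q7 0.09
tool delta [0.0006 0.0009 0.0003] rz -0.0 tilt 0.0006
```

It went through with under 2 N of contact force. Releasing and rising.

Converted, -0.045 m is -0.9, -0.03 m is -0.6.

{"method": "jog_arm", "body": {"moves": [{"finger_gap": 0.04}, {"finger_gap": 0.04}, {"finger_gap": 0.04}, {"finger_gap": 0.04}, {"dz": -0.3, "finger_gap": 0.04}, {"dz": -0.6, "finger_gap": 0.04}, {"dz": -0.9, "finger_gap": 0.04}, {"dz": -0.9, "finger_gap": 0.04}]}}

```text
clock: 13.8
tool_pos: [0.5584, -0.2618, 0.1789]
tool_rot: [-2.094, -2.341, -0.0]
force: [1.0, -0.4, 0.5]
grip_width: 0.0399
grip_force: 0.0
```

{"method": "jog_arm", "body": {"moves": [{"dz": -0.9, "finger_gap": 0.04}, {"dx": -0.8, "dy": 0.6, "finger_gap": 0.04}, {"dx": -0.8, "dy": 0.6, "finger_gap": 0.04}, {"dx": -0.8, "dy": 0.6, "finger_gap": 0.04}, {"dx": -0.8, "dy": 0.6, "finger_gap": 0.04}, {"finger_gap": 0.04}, {"finger_gap": 0.04}, {"finger_gap": 0.04}]}}

```text
clock: 14.6
tool_pos: [0.6955, -0.4064, 0.2226]
tool_rot: [-2.093, -2.342, -0.001]
force: [-0.1, 0.1, 1.3]
grip_width: 0.0402
grip_force: 0.0Traceback (most recent call last):
```

Run:
```python
from h import *
s=arm.grab_frame('scene');t=arm.grab_frame('top')
cv2.imwrite('pics/end.png',np.vstack([cv2.resize(s[190:390,30:290],None,fx=2,fy=2)[:300],cv2.resize(t[180:310,390:650],None,fx=2,fy=2)]))
```

```text
  File "<stdin>", line 3, in <module>
    return _nx.concatenate(arrs, 0, dtype=dtype, casting=casting)
           ~~~~~~~~~~~~~~~^^^^^^^^^^^^^^^^^^^^^^^^^^^^^^^^^^^^^^^
ValueError: all the input array dimensions except for the concatenation axis must match exactly, but along dimension 1, the array at index 0 has size 520 and the array at index 1 has size 500
```

Run:
```python
from h import *
s=arm.grab_frame('scene');t=arm.grab_frame('top')
cv2.imwrite('pics/end.png',np.vstack([cv2.resize(s[210:390,30:290],None,fx=2,fy=2),cv2.resize(t[190:310,380:640],None,fx=2,fy=2)]))
```

```text
(no output)
```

View pics/end.png

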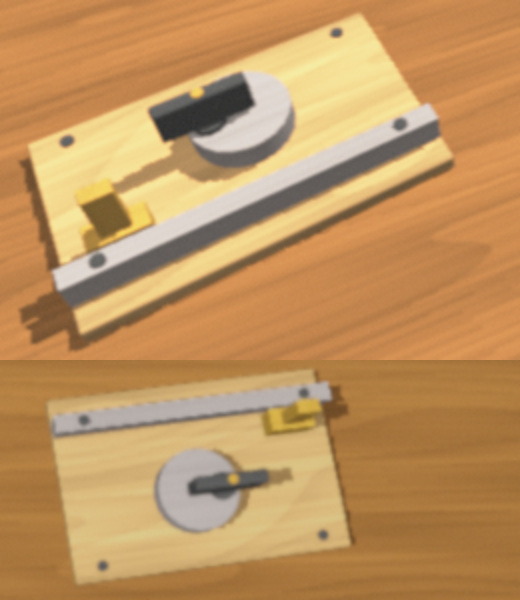

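The gauge stands upright on the bed by the fence, past the disc (crop (105,220) in the scene view and (292,418) in the top view). The bar is parallel to the fence and the gripper is clear.

```bash
python3 -c "
from station import arm
print(arm.finish_job())"
```

```text
the job is handed in; nothing more can be done
None
```

The job is handed in: the disc is set to a gap of about 28 mm, the middle gauge stands upright past it against the fence, and the other two gauges were left untouched; no verdict came back.

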